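Stack a sink bottle trap in its jig and offer up the inlet tube

ROBOT

A 6-joint arm with a two-finger parallel gripper is mounted at the origin on the work surface. World frame = base frame: x ahead of the robot, y to its left, z up, the work surface at z = 0. Lengths are in mm, angles in rad, forces in N, time in s.
With the tool pointing down it reaches from about 300 to 775 mm from the base axis. Payload 14.6 kg.
Tool frame: the origin (TCP) lies at the very end of the fingers, on their centre line; the grasp point (between the pads) lies 19 mm behind it; z points along the fingers, y is the line along which they close (so a half turn about z gives the same grasp; the last joint's range is limited). The gripper opens to 94 mm and grips with 3 to 60 N. Pads are 16 mm wide; open, the fingers measure 119 mm over their backs; the gripper's body (75 mm by 177 mm) begins 78 mm behind the grasp point.
Start: joints at [-1.398, 0.3, 1.521, -0, 1.321, -0.067], TCP at [130.623, -534.254, 205.446] pointing down, gripper open.
Joint ranges: [-3.03, 3.03], [-0.79, 2.21], [0.23, 2.52], [-1.04, 4.18], [0, 3.07], [-2.55, 2.55]. Speed limits (rad/s): [2.22, 2.22, 2.57, 3.14, 3.14, 3.14].

INTERFACE

Orientations are given as [roll, pitch, yaw] about the fixed x, y, z axes, in that order (R = Rz(yaw) Ry(pitch) Rx(roll)).
In Python, from cell import manip gives the robot as it stands.
- The arm moves only by the tool servo_tool, never from a script. Its argument "rows" is a list of rows, each a list of 7 numbers: the turn, a rotation vector about the world's x, y, z in degrees, then the shift along the world's x, y, z in mm, then the closure, from 0 (fully open) to 1 (shut). In form: [[rx, ry, rz, dx, dy, dz, fingers], ...]. A call has 1 to 20 rows; each row shifts and turns the commanded pose from where the row before left it; what a row does not reach is not made up. A row lasts 1/8 s, in which the tool goes at most 62.5 mm and 10.7 degrees, less where a joint would pass 70% of its speed; a pose out of reach is approached as far as the arm can. A call with a gripper value outside its range is refused whole. The fingers move at their own pace and stop on an object; "grip_force" is the grip in N (left out, the last holds). Time passes only in rows, so rows that do not move let the fingers close. It gives the time, the measured TCP pose, the force, the opening and the grip force at its end, in the units of the state.
- manip.read_state(): the state, without advancing time (a new reading comes with each control period).
- manip.camera(name): name is "scene" or "top"; returns the picture (420x560x3 uint8, red, green, blue); there is no depth.
- manip.camera_info(name): a dict with "fx", "fy", "cx", "cy" (pixels), "position" and "rotation" of the camera in the world. Camera axes: x right, y down, z forward; pixel columns grow to the right and rows downward; lengths in mm; the calibration is good to about 2 mm. A picture is of the moment at which its call begins. camera_info takes no time and is no camera call.
- manip.sign_off(): hands the job in; it is judged then, once.
The state is a dict: "clock": time; "joints": joint angles; "qd": joint speeds; "effort": joint torques, N m; "eef_pos": TCP position; "eef_rot": TCP orientation; "wrist_force": force on the tool from outside, world axes, zero at the start; "moment": the same for the moment, N m; "finger_gap": finger opening in mm; "finger_force": force on a finger pad.
Only numpy, scipy, OpenCV 4.12 (cv2) and the standard library are available. Lean on these libraries where they do the work, as an engineer would, in place of code of your own. Each camera call takes 0.05 s, during which the arm holds its last target. There are 200 camera calls.

TASK

Assemble the sink's bottle trap: set the white bowl down into the round pocket of the grey jig, then lay the teal spacer ring squarely on the bowl's rim, then the orange disc squarely on the spacer with its neck up, letting go of each. Then draw the white inlet tube out of its slanting holder, turn it upright with the teal-banded end up, and hold it centred over the disc's neck with its lower end a few centimetres clear above it, ready for me to fit: finish while still holding the tube there, clear of the stack. Leave the other things on the worktop where they are.

Things in the scene. Friction and masses are not known exactly. Their poses are not given: they have to be found in the camera images.
- jig: fixed grey block 120 x 120 mm, 30 mm high, standing on the worktop, with one round pocket in the middle of its top. Origin: centre of its underside, z up.
- jig_hole0 (a point): centre of the pocket's mouth, level with the block's top (30 mm above the worktop). Pocket: 60.5 mm diameter, 20 mm deep (its floor is 10 mm above the worktop), 3 mm chamfer.
- bowl: loose white plastic cup, open at the top: outer diameter 56 mm, height 44 mm, wall 6 mm, lower edge chamfered 3 mm; about 90 g. Starts upright on the worktop. Origin: centre of its underside, z up to the open rim. Seated in the pocket it stands 24 mm proud of the block.
- spacer: loose teal ring, outer diameter 54 mm, hole 34 mm, 12 mm thick, about 30 g. Starts flat on the worktop. Origin: centre of its underside, z up.
- disc: loose orange disc, diameter 54 mm, 6 mm thick, with a round neck of 26 mm diameter rising 18 mm from the middle of its top (24 mm high in all); about 50 g. Starts flat on the worktop, neck up. Origin: centre of its underside, z along the neck.
- neck_top (a point): centre of the top of the disc's neck, 24 mm above the disc's underside.
- holder: fixed teal slanting socket on a dark steel foot (130 x 80 x 24 mm). Its bore rises at 45 degrees along the holder's +x (away from the robot) and is open at the upper end. Outside width 45 mm, walls 5 mm; top and side walls reach 50 mm along the bore from its floor, the lower wall (a cradle under the tube) 95 mm. Origin: on the worktop, right under the middle of the bore's floor.
- socket_floor (a point): the point on the bore's floor on the tube's axis, 45 mm above the worktop.
- tube: white tube, 32 mm diameter, 170 mm long, 80 to 170 g, with a teal band from 120 to 150 mm above its lower end (the band is the place to grip). Starts with its lower end on the holder's bore floor. Origin: centre of its lower end; z runs along the tube's axis to the upper (banded) end.
- wrench: bystander: steel wrench lying on the worktop, about 200 mm long
- tin: bystander: steel tin with yellow lid, 60 mm diameter, 50 mm high
- cleaner: bystander: orange detergent tub with red lid, 80 mm diameter, 90 mm high
- roll: bystander: upright white paper roll, 110 mm diameter, 230 mm high
- old_ring: bystander: worn black rubber ring, 48 mm diameter, 8 mm thick, lying on the worktop (not part of this trap)
- tray: fixed grey two-compartment tray, 160 x 120 mm, 40 mm high
- nut: bystander: white ring nut, 48 mm diameter, 14 mm high, lying in the tray

How it is judged:
By the outcome, as a careful person would: the job done as asked, in the order asked, and still so for the second after the job is handed in, while the arm keeps its last pose, push and grip.
It also fails if it takes over 72 s, if anything falls off the work surface, if the arm or the gripper's body presses on something with over 40 N, if the wrist force passes 120 N, or if a joint passes its speed limit or range.

## Working session

There is one attempt and no reset: what is moved stays moved. The work goes in short steps, Python scripts to look and compute and a tool call to move; the robot and the scene stay as the last step left them, time stands still between calls to the robot, and variables do not carry over. Pictures are saved under pics/ and viewed, at most 10 in all, crops included, and the job is handed in when it is done.

Besides the shell and the picture viewer there is one more tool, called after "Request:" in YAML: its name, and indented under it one key for each argument. servo_tool: Moves the arm, as the interface text tells. Its arguments: {"type":"object","properties":{"rows":{"type":"array","items":{"type":"array","items":{"type":"number"}}},"grip_force":{"type":"number"}},"required":["rows"]}

```bash
mkdir -p pics; ls; python3 - <<'E'
from cell import manip
import cv2,numpy as np
for n in("scene","top"):
    im=manip.camera(n);cv2.imwrite(f"pics/{n}0.png",im[...,::-1]);i=manip.camera_info(n);print(n,{k:np.round(v,3).tolist() for k,v in i.items()})
print(manip.read_state())
E
```

```text
pics
scene {'fx': 389.312, 'fy': 389.312, 'cx': 276.68, 'cy': 211.126, 'position': [1175.722, -264.816, 883.062], 'rotation': [-2.48, -0.016, 1.305]}
top {'fx': 466.962, 'fy': 466.962, 'cx': 281.212, 'cy': 211.603, 'position': [436.198, -86.083, 1147.517], 'rotation': [-3.016, 0.011, -1.576]}
{'clock': 0.1, 'joints': array([-1.39760615e+00,  3.00381936e-01,  1.52149041e+00,  4.61747729e-06,
        1.32071284e+00, -6.66410001e-02]), 'qd': array([ 0.00113972, -0.00320289, -0.00360415,  0.00011448,  0.0016344 ,
       -0.00034781]), 'effort': array([-1.58883204e-04, -5.32648695e+01, -3.53288162e+01,  7.08965259e-02,
        2.35083851e-02, -3.63315735e-05]), 'eef_pos': array([ 130.58347542, -534.03963214,  204.97359995]), 'eef_rot': array([-3.14060262e+00, -7.05571539e-05,  2.39829999e-01]), 'wrist_force': array([-0.44437785, -0.50943558, -0.35890983]), 'moment': array([ 0.02319655, -0.01027953,  0.01642769]), 'finger_force': 0.0, 'finger_gap': 94.035686317461}
```

View pics/scene0.png

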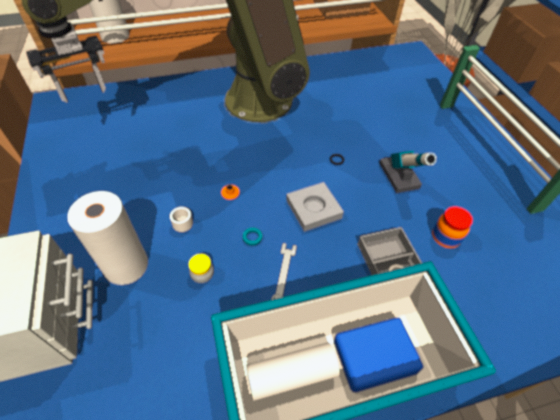

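View pics/top0.png

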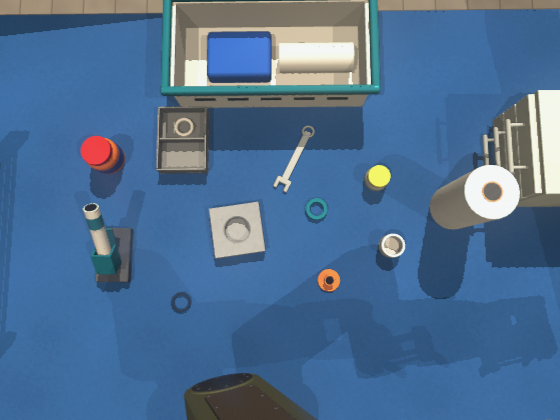

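The top view shows the bowl at about (392,245), spacer (316,209), disc (329,281), jig pocket (237,229), and tube from its upper end at (93,210) down to the holder at about (105,258). The scene view shows the same things at (181,218), (252,236), (230,191), (315,204) and (430,158).

```bash
cat > h.py <<'E'
from cell import manip
import cv2,numpy as np
from scipy.spatial.transform import Rotation as Ro
def ray(n,p):
    i=manip.camera_info(n);p=np.atleast_2d(np.array(p,float))
    d=np.c_[(p[:,0]-i["cx"])/i["fx"],(p[:,1]-i["cy"])/i["fy"],np.ones(len(p))]
    R=np.array(i["rotation"]);R=R if R.shape==(3,3) else Ro.from_euler("xyz",R).as_matrix()
    return np.array(i["position"]),d@R.T
def plane(n,p,z):
    o,d=ray(n,p);return o+d*((z-o[2])/d[:,2])[:,None]
def proj(n,P):
    i=manip.camera_info(n);R=Ro.from_euler("xyz",i["rotation"]).as_matrix()
    c=(np.atleast_2d(P)-i["position"])@R;return np.c_[i["fx"]*c[:,0]/c[:,2]+i["cx"],i["fy"]*c[:,1]/c[:,2]+i["cy"]]
def mask(im,lo,hi):return cv2.inRange(cv2.cvtColor(im,cv2.COLOR_RGB2HSV),np.array(lo),np.array(hi))
TEAL=((80,120,40),(95,255,255));OR=((3,150,90),(20,255,255));WHITE=((0,0,150),(180,70,255));GREY=((0,0,95),(180,60,215))
def blob(n,im,c,near,r,z):
    m=mask(im,*c);k=np.zeros_like(m);cv2.circle(k,near,r,255,-1);m&=k
    cs=cv2.findContours(m,cv2.RETR_EXTERNAL,cv2.CHAIN_APPROX_NONE)[0]
    if not cs: return None
    c=max(cs,key=cv2.contourArea);P=plane(n,c[:,0],z)
    (x,y),rr=cv2.minEnclosingCircle(P[:,:2].astype(np.float32))
    e=cv2.fitEllipse(P[:,:2].astype(np.float32))
    return np.round([x,y,2*rr,*e[0],*e[1]],1),c
E
python3 - <<'E'
from h import *
T=manip.camera("top");S=manip.camera("scene")
for nm,c,pt,ps,r,z in[("spacer",TEAL,(316,209),(252,236),20,12),("disc",OR,(329,281),(230,191),20,6),("bowl",WHITE,(392,245),(181,215),20,44),("jig",GREY,(237,229),(315,204),48,30)]:
    for n,im,p in(("top",T,pt),("scene",S,ps)):
        b=blob(n,im,c,p,r,z)
        print(nm,n,b and b[0])
        if nm=="jig" and b:
            q=cv2.minAreaRect(plane(n,b[1][:,0],30)[:,:2].astype(np.float32));print(q)
# jig/bowl zoom
a=cv2.resize(T[185:275,190:340],None,fx=5,fy=5)[...,::-1];cv2.imwrite("pics/z1.png",a)
a=np.hstack([cv2.resize(T[190:300,60:150],None,fx=4.4,fy=5),cv2.resize(S[130:200,370:450],None,fx=4.9,fy=550/70)[:550]])[...,::-1];cv2.imwrite("pics/z2.png",a);print(a.shape)
E
```

```text
spacer top [ 586.7 -159.8   53.   586.5 -160.1   49.8   51.3]
spacer scene [ 590.2 -159.9   55.   590.2 -159.6   49.    53.2]
disc top [ 413.7 -187.6   52.5  413.6 -187.7   50.3   50.9]
disc scene [ 415.7 -186.7   52.9  417.2 -186.9   47.4   50.9]
bowl top [ 495.3 -337.4   57.4  495.1 -337.2   54.    55. ]
bowl scene [ 508.3 -333.5   85.9  507.2 -336.7   54.4   86.4]
jig top [536.1  32.1 169.6 534.9  33.  141.1 142.1]
((534.713134765625, 33.105220794677734), (122.32929992675781, 122.4902114868164), 7.89738655090332)
jig scene [545.6  31.4 182.6 544.2  31.5 144.1 158.5]
((544.10498046875, 31.28103256225586), (138.61192321777344, 129.5598602294922), 7.624734878540039)
(550, 788, 3)
```

View pics/z2.png

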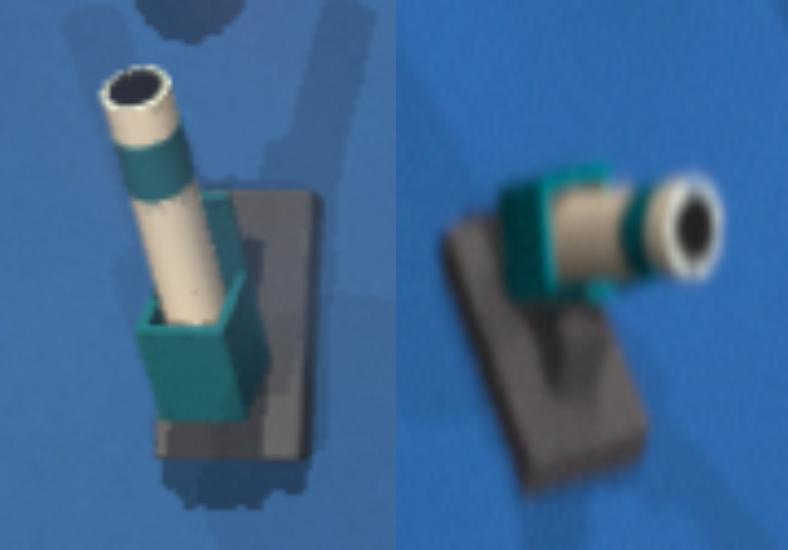

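```bash
python3 - <<'E'
from h import *
from scipy.optimize import least_squares
T=manip.camera("top");S=manip.camera("scene")
# pocket: dark region wall-shadow unreliable: print gray profiles through pocket
g=cv2.cvtColor(T,cv2.COLOR_RGB2GRAY);print(g[228,205:270]);print(g[198:265,237])
u=cv2.minAreaRect(blob("top",T,GREY,(237,229),48,30)[1]);print(u)
# tube end triangulate
e=[]
for n,p in(("top",(91.1,207.4)),("scene",(430.4,159.0))):
    o,d=ray(n,p);e.append((o,d[0]/np.linalg.norm(d[0])))
A=np.array([e[0][1],-e[1][1]]).T;s=np.linalg.lstsq(A,e[1][0]-e[0][0],rcond=None)[0]
a=e[0][0]+s[0]*e[0][1];b=e[1][0]+s[1]*e[1][1];print("end",a,b)
U=plane("top",(91.1,207.4),165.2)[0];print("U@165.2",U)
f=lambda x:proj("top",U-x[1]*np.array([np.cos(x[0]),np.sin(x[0]),1])/2**.5)[0]-(104.1,254)
r=least_squares(f,[0,80]);print("psi deg",np.degrees(r.x[0]),r.x[1],"F",U-170*np.array([np.cos(r.x[0]),np.sin(r.x[0]),1])/2**.5)
print("foot edge",plane("top",[(132.3,228.4),(129.3,281)],24))
E
```

```text
[106 104  96  98  98  99 136 196 196 195 195 196 197 198 198 198 199 193
 173 141  85 125 176 198 197 197 197 198 200 199 201 201 201 201 200 200
 198 199 197 198 192 163 115 119 130 161 197 198 199 197 197 197 196 196
 197 198 177 109  95  94  95  98 107 105 106]
[100 103 102  98  86  84 132 190 197 197 196 196 196 194 195 196 196 195
 138  94 109 126 128 128 128 194 201 201 202 201 201 200 199 196 196 195
 197 198 199 198 196 195 160 156 169 191 197 197 197 199 199 200 200 201
 201 200 192  97  79  78  78  77  78  78  78  77  87]
((236.3137969970703, 229.66554260253906), (50.7409782409668, 51.201629638671875), 82.05652618408203)
end [572.16239988 329.72362095 163.80662188] [572.80855705 331.27551314 164.55190346]
U@165.2 [571.96981233 329.13465141 165.2       ]
psi deg -3.20374814812785 135.465431505636 F [451.94953161 335.85270285  44.9918472 ]
foot edge [[539.44050501 286.2134304   24.        ]
 [413.37840563 289.04216741  24.        ]]
```

View pics/z1.png

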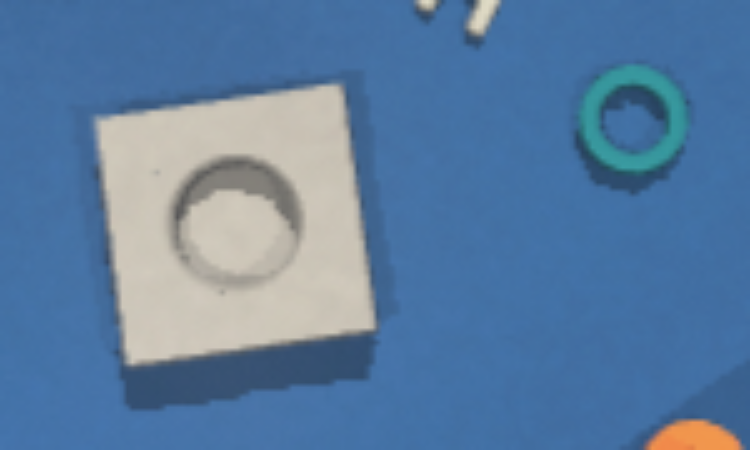

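Request:
servo_tool:
  rows:
    - [0, 0, -6.8, 60, 34, 0, 0]
    - [0, 0, -6.9, 60, 34, 0, 0]
    - [0, 0, 0, 60, 34, 0, 0]
    - [0, 0, 0, 60, 34, 0, 0]
    - [0, 0, 0, 60, 34, 0, 0]
    - [0, 0, 0, 64, 27, 0, 0]
    - [0, 0, 0, 0, 0, -40, 0]
    - [0, 0, 0, 0, 0, -40, 0]
    - [0, 0, 0, 0, 0, 0, 0]
    - [0, 0, 0, 0, 0, 0, 0]
  grip_force: 15

```text
clock: 1.55
eef_pos: [460.5, -356.5, 127.2]
eef_rot: [3.14, -0.001, 0.0]
wrist_force: [0.1, -0.0, -0.2]
finger_gap: 94.2
finger_force: 0.0
```

Request:
servo_tool:
  rows:
    - [0, 0, 0, 34.8, 19.3, 0, 0]
    - [0, 0, 0, 0, 0, -50, 0]
    - [0, 0, 0, 0, 0, -50, 0]
    - [0, 0, 0, 0, 0, 0, 0.3]
    - [0, 0, 0, 0, 0, 0, 0.4]
    - [0, 0, 0, 0, 0, 0, 0.45]
    - [0, 0, 0, 0, 0, 0, 0.5]
    - [0, 0, 0, 0, 0, 0, 0.5]
    - [0, 0, 0, 0, 0, 0, 0.5]
  grip_force: 8

```text
clock: 2.68
eef_pos: [495.4, -337.0, 26.8]
eef_rot: [3.14, -0.001, 0.001]
wrist_force: [-1.2, 0.7, 8.3]
finger_gap: 55.1
finger_force: 8.0
```

Request:
servo_tool:
  rows:
    - [0, 0, 0, 0, 0, 0, 0.15]
    - [0, 0, 0, 0, 0, 0, 0.15]
    - [0, 0, 10, 0, 0, 0, 0.15]
    - [0, 0, 10, 0, 0, 0, 0.15]
    - [0, 0, 10, 0, 0, 0, 0.15]
    - [0, 0, 10, 0, 0, 0, 0.15]
    - [0, 0, 10, 0, 0, 0, 0.15]
    - [0, 0, 10, 0, 0, 0, 0.15]
    - [0, 0, 10, 0, 0, 0, 0.15]
    - [0, 0, 10, 0, 0, 0, 0.15]
    - [0, 0, 10, 0, 0, 0, 0.15]
    - [0, 0, 0, 0, 0, 0, 0.35]
    - [0, 0, 0, 0, 0, 0, 0.45]
    - [0, 0, 0, 0, 0, 0, 0.6]
    - [0, 0, 0, 0, 0, 0, 0.6]
    - [0, 0, 0, 0, 0, 0, 0.6]
  grip_force: 15

```text
clock: 4.68
eef_pos: [494.9, -336.6, 25.4]
eef_rot: [-3.142, -0.0, 1.571]
wrist_force: [-0.4, -0.1, -0.5]
finger_gap: 56.2
finger_force: 15.0
```

```bash
python3 - <<'E'
from h import *
s=manip.read_state();print(s["joints"],s["eef_rot"],s["wrist_force"])
E
```

```text
[-6.58470092e-01  6.04978630e-01  1.53058863e+00 -2.10134501e-05
  1.00605817e+00 -6.58541257e-01] [-3.14155587e+00 -6.01867462e-06  1.57087874e+00] [-0.42531721 -0.12766222 -0.54133321]
```

Request:
servo_tool:
  rows:
    - [0, 0, 0, 0, 0, 40, 0.6]
    - [0, 0, 0, 0, 0, 40, 0.6]
    - [0, 0, 0, 4, 37, 0, 0.6]
    - [0, 0, 0, 4, 37, 0, 0.6]
    - [0, 0, 0, 4, 37, 0, 0.6]
    - [0, 0, 0, 4, 37, 0, 0.6]
    - [0, 0, 0, 4, 37, 0, 0.6]
    - [0, 0, 0, 4, 37, 0, 0.6]
    - [0, 0, 0, 4, 37, 0, 0.6]
    - [0, 0, 0, 4, 37, 0, 0.6]
    - [0, 0, 0, 4, 37, 0, 0.6]
    - [0, 0, 0, 4.6, 36, 0, 0.6]
    - [0, 0, 0, 0, 0, 0, 0.6]
    - [0, 0, 0, 0, 0, 0, 0.6]

```text
clock: 6.42
eef_pos: [535.4, 31.9, 105.3]
eef_rot: [-3.141, 0.0, 1.571]
wrist_force: [0.1, 0.3, -1.0]
finger_gap: 56.2
finger_force: 15.0
```

```bash
python3 - <<'E'
from h import *
s=manip.read_state();print(s["joints"],s["eef_pos"])
T=manip.camera("top");S=manip.camera("scene")
cv2.imwrite("pics/a.png",np.hstack([cv2.resize(T[180:280,190:290],None,fx=4,fy=4),cv2.resize(S[150:250,265:365],None,fx=4,fy=4)])[...,::-1])
E
```

```text
[-8.60359144e-03  3.74651977e-01  1.66841593e+00 -1.95259432e-04
  1.09878554e+00 -9.11246605e-03] [535.36909973  31.94807639 105.34502693]
```

View pics/a.png

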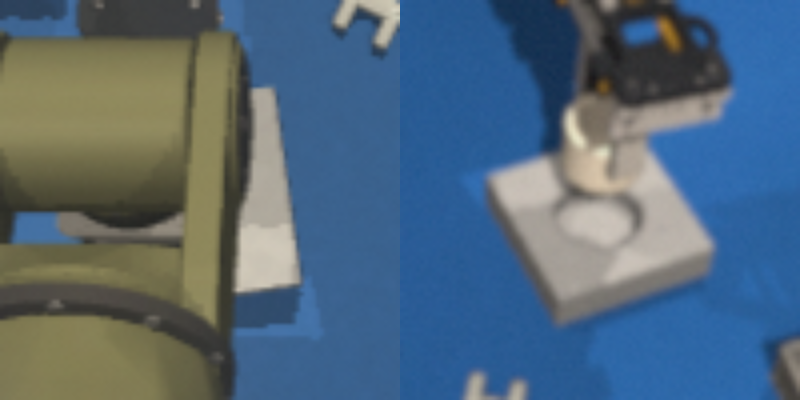

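The arm hides the pocket from above. The scene view shows the bowl held squarely over the jig, with the pocket's rim visible at about (595,218) in the crop.

Request:
servo_tool:
  rows:
    - [0, 0, 0, 0, 0, -30, 0.6]
    - [0, 0, 0, 0, 0, -15, 0.6]
    - [0, 0, 0, 0, 0, -4, 0.6]
    - [0, 0, 0, 0, 0, -3, 0.6]
    - [0, 0, 0, 0, 0, -3, 0.6]
    - [0, 0, 0, 0, 0, 0, 0.6]

```text
clock: 7.28
eef_pos: [535.6, 32.4, 50.6]
eef_rot: [3.141, 0.0, 1.572]
wrist_force: [0.4, 0.7, -0.9]
finger_gap: 56.5
finger_force: 15.0
```

Request:
servo_tool:
  rows:
    - [0, 0, 0, 0, 0, -4, 0.6]
    - [0, 0, 0, 0, 0, -4, 0.6]
    - [0, 0, 0, 0, 0, -4, 0.6]
    - [0, 0, 0, 0, 0, -2.5, 0.6]
    - [0, 0, 0, 0, 0, 0, 0.6]

```text
clock: 7.9
eef_pos: [535.4, 32.4, 35.8]
eef_rot: [-3.141, 0.0, 1.571]
wrist_force: [0.1, 0.0, -1.6]
finger_gap: 56.3
finger_force: 15.0
```

Request:
servo_tool:
  rows:
    - [0, 0, 0, 0, 0, 0, 0.3]
    - [0, 0, 0, 0, 0, 0, 0.15]
    - [0, 0, 0, 0, 0, 0, 0.15]
    - [0, 0, 0, 0, 0, 30, 0.1]
    - [0, 0, 0, 0, 0, 30, 0.1]
    - [0, 0, 0, 10, -38, 0, 0.1]
    - [0, 0, 0, 10, -38, 0, 0.1]
    - [0, 0, 0, 10, -38, 0, 0.1]
    - [0, 0, 0, 10, -38, 0, 0.1]
    - [0, 0, 0, 11.6, -40, 0, 0.1]
    - [0, 0, 0, 0, 0, 0, 0.1]

```text
clock: 9.28
eef_pos: [587.2, -161.9, 95.7]
eef_rot: [3.142, 0.0, 1.569]
wrist_force: [0.0, 0.1, -0.6]
finger_gap: 84.5
finger_force: 0.0
```

```bash
python3 - <<'E'
from h import *
T=manip.camera("top");S=manip.camera("scene")
print(manip.read_state()["eef_pos"])
for n,im,p in(("top",T,(236,229)),("scene",S,(312,194))):
  q=proj(n,[535.4,32.4,54])[0];print(n,q)
  x,y=q.astype(int);cv2.imwrite(f"pics/b_{n}.png",cv2.resize(im[y-40:y+40,x-40:x+40],None,fx=5,fy=5)[...,::-1])
cv2.imwrite("pics/b.png",np.hstack([cv2.imread("pics/b_top.png"),cv2.imread("pics/b_scene.png")]))
E
```

```text
[ 586.86099413 -159.45729088   95.66370867]
top [235.61521457 228.28134243]
scene [314.44748655 197.14116906]
```

View pics/b.png

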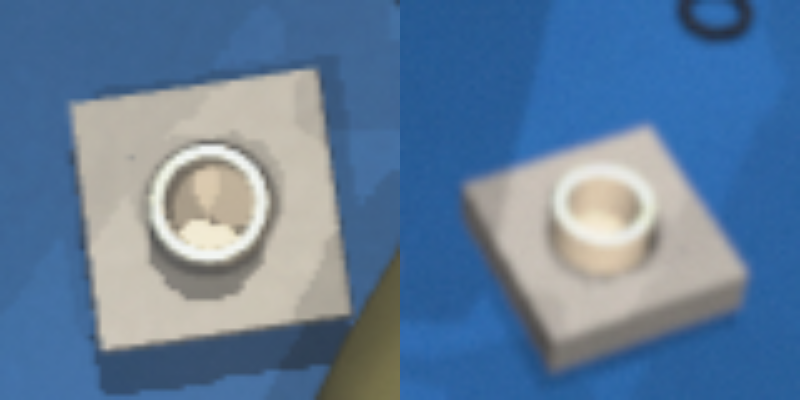

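The bowl sits upright in the pocket: its rim is centred at about (209,204) in the left crop, against a predicted (203,202). Next is the spacer.

Request:
servo_tool:
  rows:
    - [0, 0, 0, 0, 0, -40, 0.1]
    - [0, 0, 0, 0, 0, -38, 0.1]
    - [0, 0, 0, 0, 0, -13, 0.1]
    - [0, 0, 0, 0, 0, 0, 0.3]
    - [0, 0, 0, 0, 0, 0, 0.4]
    - [0, 0, 0, 0, 0, 0, 0.5]
    - [0, 0, 0, 0, 0, 0, 0.5]
  grip_force: 5

```text
clock: 10.25
eef_pos: [587.6, -159.8, 5.9]
eef_rot: [3.14, 0.0, 1.571]
wrist_force: [-0.3, -0.2, 4.8]
finger_gap: 53.0
finger_force: 5.0
```

Request:
servo_tool:
  rows:
    - [0, 0, 0, 0, 0, 0, 0.2]
    - [0, 0, 0, 0, 0, -1.5, 0.15]
    - [0, 0, -10, 0, 0, 0, 0.15]
    - [0, 0, -10, 0, 0, 0, 0.15]
    - [0, 0, -10, 0, 0, 0, 0.15]
    - [0, 0, -10, 0, 0, 0, 0.15]
    - [0, 0, -10, 0, 0, 0, 0.15]
    - [0, 0, -10, 0, 0, 0, 0.15]
    - [0, 0, -10, 0, 0, 0, 0.15]
    - [0, 0, -10, 0, 0, 0, 0.15]
    - [0, 0, -10, 0, 0, 0, 0.15]
    - [0, 0, 0, 0, 0, 0, 0.35]
    - [0, 0, 0, 0, 0, 0, 0.45]
    - [0, 0, 0, 0, 0, 0, 0.6]
    - [0, 0, 0, 0, 0, 0, 0.6]
    - [0, 0, 0, 0, 0, 0, 0.6]
  grip_force: 10

```text
clock: 12.25
eef_pos: [587.1, -159.6, 3.4]
eef_rot: [-3.142, 0.0, 0.001]
wrist_force: [0.7, -1.1, -0.4]
finger_gap: 54.3
finger_force: 10.0
```

Request:
servo_tool:
  rows:
    - [0, 0, 0, 0, 0, 40, 0.6]
    - [0, 0, 0, 0, 0, 45, 0.6]
    - [0, 0, 0, -10, 38, 0, 0.6]
    - [0, 0, 0, -10, 38, 0, 0.6]
    - [0, 0, 0, -10, 38, 0, 0.6]
    - [0, 0, 0, -10, 38, 0, 0.6]
    - [0, 0, 0, -11.7, 40, 0, 0.6]
    - [0, 0, 0, 0, 0, 0, 0.6]
    - [0, 0, 0, 0, 0, -20, 0.6]
    - [0, 0, 0, 0, 0, -8, 0.6]
    - [0, 0, 0, 0, 0, 0, 0.6]
    - [0, 0, 0, 0, 0, 0, 0.6]

```text
clock: 13.75
eef_pos: [535.8, 32.1, 61.0]
eef_rot: [3.142, -0.001, 0.0]
wrist_force: [-0.4, -0.8, 0.5]
finger_gap: 54.0
finger_force: 10.0
```

Request:
servo_tool:
  rows:
    - [0, 0, 0, -0.3, 0.3, -2, 0.6]
    - [0, 0, 0, 0, 0, -1, 0.6]
    - [0, 0, 0, 0, 0, -0.6, 0.6]
    - [0, 0, 0, 0, 0, 0, 0.6]

```text
clock: 14.25
eef_pos: [535.2, 32.7, 57.3]
eef_rot: [3.142, -0.0, 0.001]
wrist_force: [-1.9, 0.3, 5.7]
finger_gap: 54.1
finger_force: 10.0
```

Request:
servo_tool:
  rows:
    - [0, 0, 0, 0, 0, 0, 0.35]
    - [0, 0, 0, 0, 0, 0, 0.2]
    - [0, 0, 0, 0, 0, 0, 0.2]
    - [0, 0, 0, 0, 0, 25, 0.2]
    - [0, 0, 0, 0, 0, 20, 0.2]
    - [0, 0, 0, -20, -36, 0, 0.2]
    - [0, 0, 0, -20, -37, 0, 0.2]
    - [0, 0, 0, -20, -37, 0, 0.2]
    - [0, 0, 0, -20, -37, 0, 0.2]
    - [0, 0, 0, -20, -37, 0, 0.2]
    - [0, 0, 0, -21, -36, 0, 0.2]
    - [0, 0, 0, 0, 0, 0, 0.2]
    - [0, 0, 0, 0, 0, 0, 0.2]

```text
clock: 15.88
eef_pos: [414.3, -187.0, 101.9]
eef_rot: [-3.142, -0.0, 0.0]
wrist_force: [0.5, 0.8, 0.8]
finger_gap: 75.0
finger_force: 0.0
```

```bash
python3 - <<'E'
from h import *
T=manip.camera("top");S=manip.camera("scene");s=manip.read_state()
print(s["eef_pos"],s["joints"])
b=blob("top",T,TEAL,(236,228),20,66);print(b and b[0])
b=blob("scene",S,TEAL,(314,195),20,66);print(b and b[0])
L=[]
for n,im in(("top",T),("scene",S)):
  x,y=proj(n,[535.4,32.4,60])[0].astype(int);L.append(cv2.resize(im[y-40:y+40,x-40:x+40],None,fx=5,fy=5)[...,::-1])
cv2.imwrite("pics/c.png",np.hstack(L))
E
```

```text
[ 414.51303634 -186.58203232  101.83310145] [-5.03620583e-01  2.11551574e-01  1.89461847e+00  1.18965404e-04
  1.03542119e+00  1.06538024e+00]
[536.   32.   52.3 535.7  31.8  49.6  50.1]
[538.9  31.3  50.9 538.9  31.1  48.   48.6]
```

View pics/c.png

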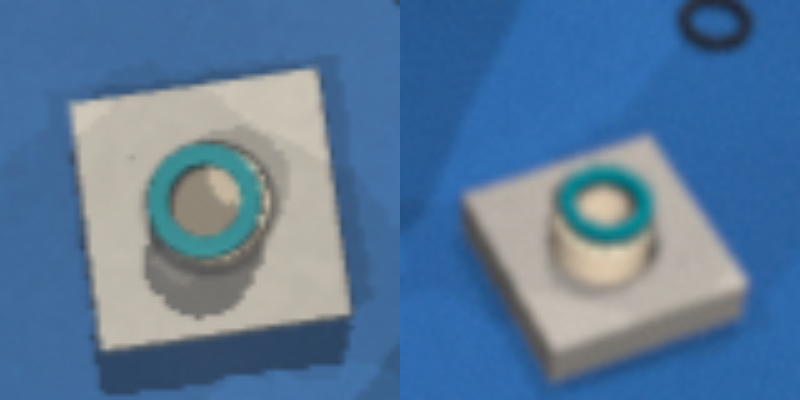

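The spacer lies flat and centred on the bowl rim, measured at (535.9, 31.9) against (535.4, 32.4) commanded. Next is the disc.

Request:
servo_tool:
  rows:
    - [0, 0, 0, 0, -0.5, -40, 0.35]
    - [0, 0, 0, 0, 0, -38, 0.4]
    - [0, 0, 0, 0, 0, -14, 0.4]
    - [0, 0, 0, 0, 0, 0, 0.6]
    - [0, 0, 0, 0, 0, 0, 0.7]
    - [0, 0, 0, 0, 0, 0, 0.8]
    - [0, 0, 0, 0, 0, 0, 0.8]
    - [0, 0, 0, 0, 0, 0, 0.5]
    - [0, 0, 0, 0, 0, 0, 0.45]
    - [0, 0, 0, 0, 0, 0, 0.45]
  grip_force: 6

```text
clock: 17.23
eef_pos: [414.0, -187.8, 9.8]
eef_rot: [-3.142, 0.0, 0.001]
wrist_force: [0.3, 0.0, 0.2]
finger_gap: 50.8
finger_force: 0.0
```

Request:
servo_tool:
  rows:
    - [0, 0, 10, 0, 0, 0, 0.45]
    - [0, 0, 10, 0, 0, 0, 0.45]
    - [0, 0, 10, 0, 0, 0, 0.45]
    - [0, 0, 10, 0, 0, 0, 0.45]
    - [0, 0, 10, 0, 0, 0, 0.45]
    - [0, 0, 10, 0, 0, 0, 0.45]
    - [0, 0, 10, 0, 0, 0, 0.45]
    - [0, 0, 10, 0, 0, 0, 0.45]
    - [0, 0, 10, 0, 0, 0, 0.45]
    - [0, 0, 0, 0, 0, 0, 0.65]
    - [0, 0, 0, 0, 0, 0, 0.75]
    - [0, 0, 0, 0, 0, 0, 0.9]
    - [0, 0, 0, 0, 0, 0, 0.9]
    - [0, 0, 0, 0, 0, 0, 0.9]
  grip_force: 12

```text
clock: 18.98
eef_pos: [414.1, -187.8, 9.8]
eef_rot: [-3.142, -0.0, 1.571]
wrist_force: [-1.3, 0.9, -0.3]
finger_gap: 25.7
finger_force: 12.0
```

Request:
servo_tool:
  rows:
    - [0, 0, 0, 0, 0, 45, 0.9]
    - [0, 0, 0, 0, 0, 50, 0.9]
    - [0, 0, 0, 20, 36.5, 0, 0.9]
    - [0, 0, 0, 20, 36.5, 0, 0.9]
    - [0, 0, 0, 20, 36.5, 0, 0.9]
    - [0, 0, 0, 20, 36.5, 0, 0.9]
    - [0, 0, 0, 20, 37, 0, 0.9]
    - [0, 0, 0, 21.3, 37, 0, 0.9]
    - [0, 0, 0, 0, 0, 0, 0.9]
    - [0, 0, 0, 0, 0, -15, 0.9]
    - [0, 0, 0, 0, 0, -10, 0.9]
    - [0, 0, 0, 0, 0, 0, 0.9]
    - [0, 0, 0, 0, 0, 0, 0.9]

```text
clock: 20.6
eef_pos: [535.4, 31.8, 80.0]
eef_rot: [3.141, -0.0, 1.571]
wrist_force: [0.1, -0.0, -0.4]
finger_gap: 25.4
finger_force: 12.0
```

Request:
servo_tool:
  rows:
    - [0, 0, 0, 0, 0.3, -2, 0.9]
    - [0, 0, 0, 0, 0, -1.5, 0.9]
    - [0, 0, 0, 0, 0, -0.7, 0.9]
    - [0, 0, 0, 0, 0, 0, 0.9]
    - [0, 0, 0, 0, 0, 0, 0.9]

```text
clock: 21.22
eef_pos: [535.4, 32.5, 75.8]
eef_rot: [3.141, 0.0, 1.572]
wrist_force: [-1.4, -0.9, 3.9]
finger_gap: 25.5
finger_force: 12.0
```

Request:
servo_tool:
  rows:
    - [0, 0, 0, 0, 0, 0, 0.7]
    - [0, 0, 0, 0, 0, 0, 0.5]
    - [0, 0, 0, 0, 0, 0, 0.45]
    - [0, 0, 0, 0, 0, 20, 0.45]
    - [0, 0, 0, 0, 0, 50, 0.4]
    - [0, 0, 0, 0, 0, 50, 0.3]
    - [0, 0, 0, 0, 0, 40, 0]
    - [0, 0, 10, -5, 33, 20, 0]
    - [0, 0, 10, -5, 33, 0, 0]
    - [0, 0, 10, -5, 33, 0, 0]
    - [0, 0, 10, -5, 33, 0, 0]
    - [0, 0, 10, -5, 33, 0, 0]
    - [0, 0, 10, -5, 33, 0, 0]
    - [0, 0, 10, -5, 33, 0, 0]
    - [0, 0, 10, -5, 33, 0, 0]
    - [0, 0, 6.8, -5, 38, 0, 0]
    - [0, 0, 0, 0, 0, 0, 0]

```text
clock: 23.35
eef_pos: [489.7, 336.3, 255.1]
eef_rot: [-3.141, -0.001, 3.09]
wrist_force: [-0.3, -0.4, -0.5]
finger_gap: 94.3
finger_force: 0.0
```

Request:
servo_tool:
  rows:
    - [-0.5, -8, 0, 0, 0, 0, 0]
    - [-0.5, -8, 0, 0, 0, 0, 0]
    - [-0.5, -8, 0, 0, 0, 0, 0]
    - [-0.5, -6, 0, 0, 0, 0, 0]
    - [0, 0, 0, 0, 0, 0, 0]
    - [0, 0, 0, 0, 0, 0, 0]

```text
clock: 24.1
eef_pos: [490.8, 334.1, 256.0]
eef_rot: [-3.136, 0.523, 3.087]
wrist_force: [0.0, -0.1, 1.2]
finger_gap: 94.1
finger_force: 0.0
```

```bash
python3 - <<'E'
from h import *
s=manip.read_state();print(repr(s["eef_pos"]),repr(s["joints"]),s["eef_rot"]);print(Ro.from_euler("xyz",s["eef_rot"]).as_matrix())
T=manip.camera("top");S=manip.camera("scene")
L=[]
for n,im in(("top",T),("scene",S)):
  x,y=proj(n,[535.4,32.4,70])[0].astype(int);L.append(cv2.resize(im[y-40:y+40,x-40:x+40],None,fx=5,fy=5)[...,::-1])
cv2.imwrite("pics/d.png",np.hstack(L))
for n,im in(("top",T),("scene",S)):
  p=tuple(proj(n,[535.4,32.4,72])[0].astype(int).tolist());b=blob(n,im,OR,p,20,72);print(b and b[0])
E
```

```text
array([490.84074732, 334.10017379, 256.04352061]) array([ 0.6929563 ,  0.16378433,  1.65440848, -0.42949908,  0.97237042,
       -0.64030156]) [-3.13554542  0.52309403  3.08700225]
[[-0.86498719  0.05757875  0.49847955]
 [ 0.04726696  0.99832722 -0.03329548]
 [-0.49956281 -0.00523855 -0.86626183]]
[535.4  31.4  52.  535.3  31.3  49.4  50.3]
[538.3  29.8  54.5 539.7  30.   49.5  50.9]
```

View pics/d.png

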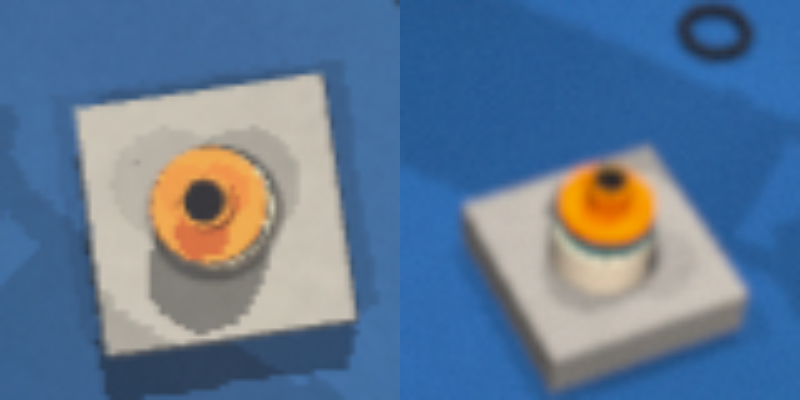

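The disc sits centred and level on the spacer with its neck up, measured at (535.4, 31.4). Before gripping the tube I'll fit a kinematic model, so the grip tilt leaves the final upright pose within reach.

```bash
cat > k.py <<'E'
from h import *
from scipy.optimize import least_squares
D=[([-1.3976,.30038,1.52149,0,1.32071],[130.58,-534.04,204.97]),([-.65847,.60498,1.53059,0,1.00606],[494.9,-336.6,25.4]),
([-.0086,.37465,1.66842,0,1.09879],[535.37,31.95,105.35]),([-.50362,.21155,1.89462,0,1.03542],[414.51,-186.58,101.83]),
([.69296,.16378,1.65441,-.42950,.97237],[490.84,334.1,256.04])]
Y=lambda a:Ro.from_euler("y",a).as_matrix()
Z=lambda a:Ro.from_euler("z",a).as_matrix()
def fk(q,k):
    a,h,L1,e,L2,Lt,lat=k;R=Z(q[0])@Y(q[1]);p=Z(q[0])@[a,lat,h]+R@[0,0,L1]
    R=R@Y(q[2]);p=p+R@[e,0,L2];R=R@Z(q[3])@Y(q[4]);return p+R@[0,0,Lt],R[:,2]
f=least_squares(lambda k:np.ravel([fk(q,k)[0]-p for q,p in D]),[0,400,400,0,400,200,37],x_scale=100)
E
python3 - <<'E'
from k import *
print(f.x.round(1),np.abs(f.fun).max()); print(fk(D[4][0],f.x)[1])
lo=[-3.03,-.79,.23,-1.04,0];hi=[3.03,2.21,2.52,4.18,3.07]
for tau in(0,15,30,45):
  for hd in(-3.2,20,-30):
    th=np.radians(tau+45);h=np.radians(hd);t=np.array([np.sin(th)*np.cos(h),np.sin(th)*np.sin(h),-np.cos(th)])
    T=np.array([535.4,32.2,128+135])+19*t
    g=lambda q:np.r_[fk(q,f.x)[0]-T,300*(fk(q,f.x)[1]-t)]
    r=least_squares(g,[0,.1,1.7,.0,.5],bounds=(lo,hi),x_scale=.1);print(tau,hd,r.x.round(2),r.cost.round(2))
E
```

```text
[ -0.  221.1 424.3  40.9 447.5 270.6  36.6] 0.04340866804431087
[ 0.49848228 -0.03329224 -0.86626038]
0 -3.2 [ 0.02 -0.1   2.05 -0.13  0.41] 0.0
0 20 [-0.18 -0.08  2.03  0.69  0.59] 0.0
0 -30 [ 0.22 -0.    1.96 -0.8   0.73] 0.0
15 -3.2 [ 0.02 -0.13  2.2  -1.04  0.07] 5.31
15 20 [-0.24 -0.09  2.17  1.4   0.51] 0.0
15 -30 [ 0.24 -0.03  2.01 -1.04  0.68] 767.32
30 -3.2 [-0.02 -0.19  2.21  3.53  0.  ] 2128.25
30 20 [-0.28 -0.02  2.29  2.05  0.7 ] 0.0
30 -30 [ 0.19 -0.11  2.04 -1.04  0.6 ] 5958.48
45 -3.2 [-0.02 -0.27  2.23 -1.04  0.  ] 8560.75
45 20 [-0.3   0.14  2.34  2.38  1.06] 0.0
45 -30 [ 0.07 -0.23  2.12 -1.04  0.38] 15284.75
```

Request:
servo_tool:
  rows:
    - [0.5, 8, 0, 14, -0.7, 0, 0]
    - [0.5, 8, 0, 14, -0.7, 0, 0]
    - [0.5, 8, 0, 14, -0.7, 0, 0]
    - [0.3, 6, 0, 14.7, -0.8, 0, 0]
    - [0, 0, 0, 0, 0, 0, 0]
    - [0, 0, 0, 0, 0, -30, 0]
    - [0, 0, 0, 0, 0, -30, 0]
    - [0, 0, 0, 0, 0, 0, 0]
    - [0, 0, 0, 0, 0, 0, 0]

```text
clock: 25.32
eef_pos: [547.3, 331.9, 197.4]
eef_rot: [-3.14, 0.002, 3.088]
wrist_force: [-0.2, -0.5, 0.1]
finger_gap: 93.9
finger_force: 0.0
```

```bash
python3 - <<'E'
from h import *
s=manip.read_state();print(s["eef_pos"],s["joints"],s["eef_rot"])
S=manip.camera("scene")
x,y=430,150
cv2.imwrite("pics/e.png",cv2.resize(S[y-60:y+60,x-70:x+70],None,fx=5,fy=5)[...,::-1])
E
```

```text
[547.34730454 331.93088547 197.36807571] [ 0.48914386  0.50940742  1.24875085 -0.00291541  1.38265182 -1.02720485] [-3.13954550e+00  2.15059976e-03  3.08769141e+00]
```

View pics/e.png

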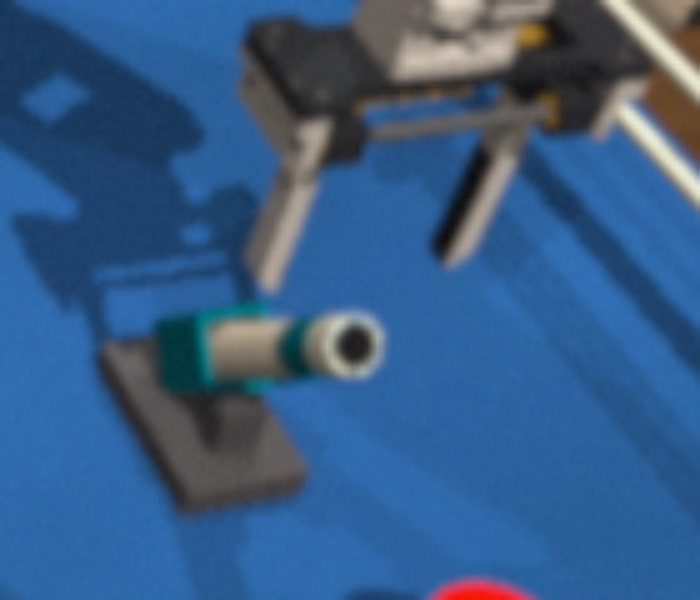

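The open fingers straddle the tube, with the banded end at about (350,345) in the crop. I'll descend and close gently.

Request:
servo_tool:
  rows:
    - [0, 0, 0, 0, 0, -35, 0]
    - [0, 0, 0, 0, 0, -30, 0]
    - [0, 0, 0, 0, 0, -11, 0.2]
    - [0, 0, 0, 0, 0, 0, 0.4]
    - [0, 0, 0, 0, 0, 0, 0.55]
    - [0, 0, 0, 0, 0, 0, 0.62]
    - [0, 0, 0, 0, 0, 0, 0.7]
    - [0, 0, 0, 0, 0, 0, 0.7]
  grip_force: 6

```text
clock: 26.38
eef_pos: [547.1, 331.6, 119.8]
eef_rot: [-3.138, 0.0, 3.087]
wrist_force: [0.2, 0.2, 0.8]
finger_gap: 37.5
finger_force: 0.0
```

```bash
python3 - <<'E'
from h import *
s=manip.read_state();print(s["eef_pos"],s["wrist_force"],s["moment"],s["finger_gap"],s["finger_force"])
E
```

```text
[547.13936589 331.62318543 119.83951778] [0.17470606 0.16146976 0.77550964] [ 0.00652554 -0.15084041 -0.03181802] 37.515366296447155 0.0
```

Request:
servo_tool:
  rows:
    - [0, 0, 0, 0, 0, 0, 0.75]
    - [0, 0, 0, 0, 0, 0, 0.8]
    - [0, 0, 0, 0, 0, 0, 0.85]
    - [0, 0, 0, 0, 0, 0, 0.85]

```text
clock: 26.88
eef_pos: [547.1, 331.6, 119.7]
eef_rot: [-3.138, 0.0, 3.088]
wrist_force: [-0.4, 0.1, 1.9]
finger_gap: 32.1
finger_force: 6.0
```

Request:
servo_tool:
  rows:
    - [0, 0, 0, 0, 0, 0, 0.9]
    - [0, 0, 0, 0, 0, 0, 0.9]
    - [0, 0, 0, 0, 0, 0, 0.9]
    - [0, 0, 0, 3, -0.2, 3, 0.9]
    - [0, 0, 0, 5, -0.3, 5, 0.9]
    - [0, 0, 0, 7, -0.4, 7, 0.9]
    - [0, 0, 0, 7, -0.4, 7, 0.9]
    - [0, 0, 0, 0, 0, 0, 0.9]
  grip_force: 30

```text
clock: 27.88
eef_pos: [569.9, 330.3, 142.3]
eef_rot: [-3.139, 0.001, 3.087]
wrist_force: [-0.1, 0.2, -0.1]
finger_gap: 31.4
finger_force: 29.8
```

Request:
servo_tool:
  rows:
    - [0, 0, 0, 10, -0.6, 10, 0.9]
    - [0, 0, 0, 10, -0.6, 10, 0.9]
    - [0, 0, 0, 14, -0.8, 14, 0.9]
    - [0, 0, 0, 14, -0.8, 14, 0.9]
    - [0, 0, 0, 10, -0.6, 16, 0.9]
    - [0, 0, 0, 0, 0, 35, 0.9]
    - [0, 0, 0, 0, 0, 35, 0.9]
    - [0, 0, 0, 0, 0, 30, 0.9]
    - [0, 0, 0, 0, 0, 0, 0.9]
    - [0, 0, 0, 0, 0, 0, 0.9]

```text
clock: 29.12
eef_pos: [626.9, 326.9, 303.6]
eef_rot: [-3.137, -0.002, 3.088]
wrist_force: [0.1, -0.9, -1.1]
finger_gap: 31.8
finger_force: 29.8
```

```bash
python3 - <<'E'
from h import *
s=manip.read_state();print(s["eef_pos"],s["wrist_force"],s["moment"],s["finger_gap"],s["finger_force"])
S=manip.camera("scene")
x,y=430,120
cv2.imwrite("pics/f.png",cv2.resize(S[y-80:y+80,x-100:x+100],None,fx=3.7,fy=3.7)[...,::-1])
E
```

```text
[626.86485342 326.85504177 303.60575114] [ 0.085778   -0.92060841 -1.11347223] [ 0.02940008 -0.18894794 -0.04313752] 31.809178230479997 29.838896691799164
```

View pics/f.png

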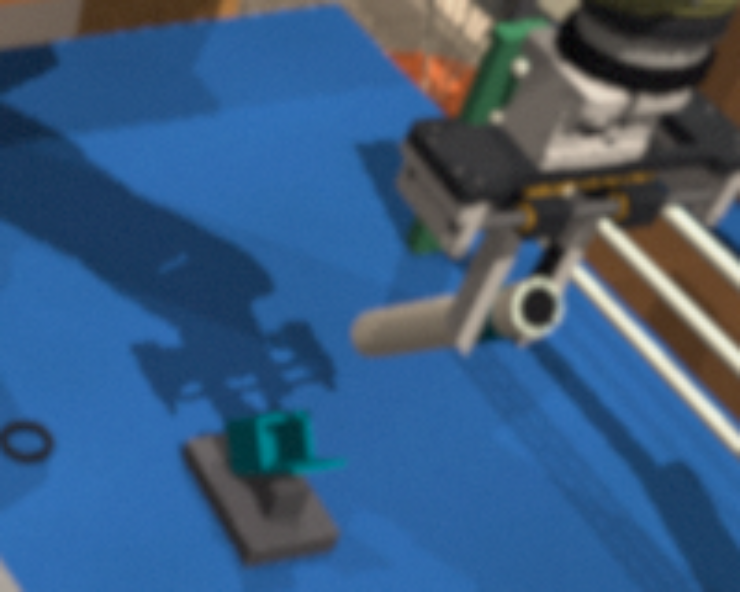

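The tube is out and held at its band; the holder stands empty at about (270,450) in the crop. I'll carry it over the stack and turn it upright there.

Request:
servo_tool:
  rows:
    - [0, 0, 0, -8, -29.5, 0, 0.9]
    - [0, 0, 0, -8, -29.5, 0, 0.9]
    - [0, 0, 0, -8, -29.5, 0, 0.9]
    - [0, 0, 0, -8, -29.5, 0, 0.9]
    - [0, 0, 0, -8, -29.5, 0, 0.9]
    - [0, 0, 0, -8, -29.5, 0, 0.9]
    - [0, 0, 0, -8, -29.5, 0, 0.9]
    - [0, 0, 0, -8, -29.5, 0, 0.9]
    - [0, 0, 0, -8, -29.5, 0, 0.9]
    - [0, 0, 0, -6.1, -29.8, 0, 0.9]
    - [0, 0, 0, 0, 0, 0, 0.9]
    - [-0.4, -7.5, 0, 0, 0, 0, 0.9]
    - [-0.4, -7.5, 0, 0, 0, 0, 0.9]
    - [-0.4, -7.5, 0, 0, 0, 0, 0.9]
    - [-0.4, -7.5, 0, 0, 0, 0, 0.9]
    - [-0.4, -7.5, 0, 0, 0, 0, 0.9]
    - [-0.4, -7.4, 0, 0, 0, 0, 0.9]
    - [0, 0, 0, 0, 0, 0, 0.9]
    - [0, 0, 0, 0, 0, 0, 0.9]

```text
clock: 31.55
eef_pos: [549.3, 32.0, 305.8]
eef_rot: [-3.139, 0.783, 3.087]
wrist_force: [0.1, -0.4, -0.8]
finger_gap: 31.4
finger_force: 29.8
```

```bash
python3 - <<'E'
from h import *
s=manip.read_state();print(s["eef_pos"],s["joints"],s["wrist_force"],s["finger_gap"]);R=Ro.from_euler("xyz",s["eef_rot"]).as_matrix();print(R)
g=s["eef_pos"]-19*R[:,2];print("grasp",g)
G=manip.camera("scene");T=manip.camera("top")
cv2.imwrite("pics/g.png",G[...,::-1]);cv2.imwrite("pics/gt.png",T[...,::-1])
u=np.array([0,0,1.])
for n,im in(("scene",G),("top",T)):
  print(n,proj(n,[g+35*u,g,g-50*u,g-135*u]).round(1))
  m=mask(im,*TEAL);N,l,st,c=cv2.connectedComponentsWithStats(m)
  print([(st[i].tolist(),c[i].round(1).tolist()) for i in range(1,N) if 15<st[i,4]<1500])
m=mask(G,(0,0,130),(35,110,255));q=proj("scene",[g-60*u])[0];print("below grip rows (white run):")
for r in range(int(q[1])-25,int(q[1])+70,5):
  x0=int(q[0])-35;w=np.flatnonzero(m[r,x0:x0+70])+x0;print(r,(w.min(),w.max(),len(w)) if len(w) else None)
E
```

```text
[549.28546409  31.9614996  305.83822935] [ 0.0175634  -0.15800587  1.96004933 -0.09947636  0.56058636 -1.43543682] [ 0.09109766 -0.44448334 -0.77340326] 31.390019815284795
[[-0.70803933  0.05582436  0.70396303]
 [ 0.03850781  0.99843943 -0.04044558]
 [-0.7051223  -0.00152898 -0.70908406]]
grasp [535.91016657  32.72996559 319.31082659]
scene [[327.5 108.5]
 [325.6 121.3]
 [323.2 138.3]
 [319.4 164. ]]
[([322, 120, 11, 9, 85], [326.8, 124.3]), ([392, 151, 28, 18, 337], [403.3, 160.1]), ([533, 193, 27, 20, 33], [547.1, 204.2])]
top [[216.6 212.3]
 [219.5 214.7]
 [223.2 217.8]
 [228.7 222.4]]
[([185, 0, 74, 2, 77], [220.1, 0.0]), ([92, 228, 19, 2, 23], [101.6, 228.8]), ([91, 242, 25, 32, 462], [103.3, 260.8])]
below grip rows (white run):
116 (np.int64(313), np.int64(337), 24)
121 (np.int64(314), np.int64(338), 11)
126 (np.int64(315), np.int64(337), 9)
131 (np.int64(320), np.int64(330), 11)
136 (np.int64(317), np.int64(329), 13)
141 (np.int64(317), np.int64(328), 12)
146 (np.int64(316), np.int64(327), 12)
151 (np.int64(315), np.int64(326), 12)
156 (np.int64(314), np.int64(325), 12)
161 (np.int64(314), np.int64(324), 11)
166 (np.int64(315), np.int64(322), 8)
171 None
176 None
181 None
186 (np.int64(311), np.int64(324), 14)
191 (np.int64(298), np.int64(328), 12)
196 (np.int64(288), np.int64(331), 25)
201 (np.int64(291), np.int64(335), 28)
206 (np.int64(293), np.int64(338), 44)
```

Request:
servo_tool:
  rows:
    - [0, 0, 0, -0.5, -0.4, -15, 0.9]
    - [0, 0, 0, 0, 0, -20, 0.9]
    - [0, 0, 0, 0, 0, -15, 0.9]
    - [0, 0, 0, 0, 0, -9, 0.9]
    - [0, 0, 0, 0, 0, 0, 0.9]
    - [0, 0, 0, 0, 0, 0, 0.9]

```text
clock: 32.4
eef_pos: [548.7, 31.2, 247.1]
eef_rot: [-3.139, 0.786, 3.087]
wrist_force: [-0.4, -0.2, -1.4]
finger_gap: 31.5
finger_force: 29.8
```

```bash
python3 - <<'E'
from h import *
s=manip.read_state();R=Ro.from_euler("xyz",s["eef_rot"]).as_matrix()
g=s["eef_pos"]-19*R[:,2];print("grasp",g,s["joints"],s["wrist_force"])
G=manip.camera("scene");T=manip.camera("top")
m=mask(G,(0,0,130),(35,110,255));
C=np.array(manip.camera_info("scene")["position"])-g;C=C[:2]/np.hypot(*C[:2])
f=np.r_[16*C,0]
for a in(-6,-3,0,3,6):
  d=Ro.from_euler("y",a,degrees=True).apply([0,0,1]);print(a,"bottom front",proj("scene",[g-135*d+f]).round(1),"top rim far/near",proj("scene",[g+35*d-f,g+35*d+f]).round(1).tolist())
x=int(proj("scene",[g-125*np.array([0,0,1])])[0][0])
hsv=cv2.cvtColor(G,cv2.COLOR_RGB2HSV);y0=int(proj("scene",[g-135*np.array([0,0,1])])[0][1])
for r in range(y0-4,y0+22):print(r,x,G[r,x].tolist())
y1=int(proj("scene",[g+35*np.array([0,0,1])])[0][1]);xt=int(proj("scene",[g+35*np.array([0,0,1])])[0][0])
print("top",xt);[print(r,G[r,xt].tolist()) for r in range(y1-12,y1+12)]
E
```

```text
grasp [535.29790507  31.96698634 260.55901143] [ 0.01585944 -0.09840668  2.0514818  -0.13200135  0.40751071 -1.3997463 ] [-0.44818964 -0.24923425 -1.36338585]
-6 bottom front [[317.9 187.9]] top rim far/near [[324.1, 124.0], [322.8, 133.1]]
-3 bottom front [[317.  186.1]] top rim far/near [[324.4, 124.5], [323.1, 133.5]]
0 bottom front [[316.2 184.2]] top rim far/near [[324.7, 125.0], [323.4, 134.0]]
3 bottom front [[315.3 182.2]] top rim far/near [[324.9, 125.5], [323.6, 134.6]]
6 bottom front [[314.5 180.1]] top rim far/near [[325.2, 126.0], [323.9, 135.1]]
175 317 [214, 195, 168]
176 317 [214, 195, 171]
177 317 [215, 196, 171]
178 317 [214, 195, 169]
179 317 [214, 195, 170]
180 317 [213, 194, 169]
181 317 [212, 193, 167]
182 317 [204, 189, 169]
183 317 [187, 177, 167]
184 317 [174, 166, 162]
185 317 [182, 158, 144]
186 317 [163, 125, 99]
187 317 [108, 72, 49]
188 317 [57, 38, 30]
189 317 [52, 30, 28]
190 317 [110, 55, 25]
191 317 [174, 85, 0]
192 317 [216, 102, 0]
193 317 [221, 102, 0]
194 317 [218, 97, 0]
195 317 [222, 100, 0]
196 317 [233, 111, 0]
197 317 [243, 124, 0]
198 317 [246, 128, 0]
199 317 [246, 130, 0]
200 317 [238, 122, 0]
top 324
117 [49, 97, 153]
118 [44, 93, 150]
119 [42, 90, 148]
120 [42, 92, 150]
121 [39, 95, 154]
122 [46, 97, 159]
123 [67, 108, 161]
124 [99, 123, 158]
125 [104, 114, 131]
126 [73, 78, 82]
127 [40, 41, 41]
128 [35, 33, 33]
129 [35, 35, 38]
130 [47, 47, 47]
131 [106, 109, 104]
132 [179, 182, 171]
133 [221, 218, 202]
134 [219, 206, 184]
135 [212, 194, 168]
136 [214, 195, 169]
137 [214, 196, 170]
138 [208, 192, 167]
139 [179, 174, 154]
140 [121, 139, 131]
```

```bash
python3 -c "
from cell import manip
print(manip.sign_off())"
```

```text
the job is handed in; nothing more can be done
None
```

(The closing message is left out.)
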